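# Strip the dough divider block for washing

## Task

Strip the dough divider block for washing: lift the latch bar over its keeper and let it drop into the notch to lock the block, set the empty wash basket in its place on the stand where the bores open, then press the cap of the fixed sanitiser bottle fully down and let it up again. With the wooden-handled ejector drift push every plug out of the block's bores into the basket, then lay the drift flat in the steel tool tray and carry the basket with the plugs back to the middle of its white drain board. Leave the bakers' other things where they are.

Things in the scene. Friction and masses are not known exactly. Their poses are not given: they have to be found in the camera images.
- fixture: Strip-down stand, fixed: aluminium block 180 mm (x) by 60 mm (y), top 102 mm above the table, with four square through-bores 30 mm wide along y, axes at x = -63, -21, 21, 63 mm, 75 mm above the table. Origin on the table under the block's middle. The drift enters at the -y face, plugs leave at the +y face. Base plate 250 by 210 mm, 8 mm thick. Which bores hold plugs varies; pushing through an empty one is harmless.
- basket_place (a point): Middle of the basket's place on the stand, on the base plate 8 mm above the table, at y = 97 mm of the stand, axes as the stand's. The place is 212 mm (x) by 134 mm (y), between the block's +y face and lips 14 mm high on the other three sides: 8 mm play round the basket. While the latch bar is swung open it hangs over this place.
- basket_grip (a point): Middle of the black bail handle bar (along x, 16 mm wide, 12 mm thick) of the wash basket, 126 mm above the basket's underside.
- basket: Loose open steel basket, 196 mm (x) by 118 mm (y), 0.35 kg, starting empty on its board; walls 3 mm thick, 36 mm high at the x ends, 20 mm along the sides; a post at each x end carries the handle bar. Origin under its middle, z up. The same either way round.
- board: White plastic drain board fixed to the table, 240 mm (x) by 160 mm (y), 8 mm thick; origin on the table under its middle, z up.
- plug1_mid (a point): Centre of the white plastic plug (divider piston) that starts in bore 1 (counted from -x), if there is one: a square block 28 by 28 mm and 36 mm long (its y, along the bore), 60 g, with grey seal bands, loose in the bore with 1 mm play, wholly inside; it slides with about half a newton. Seen from above through a 10 mm slot in the block's roof.
- plug2_mid (a point): Centre of the white plastic plug (divider piston) that starts in bore 2 (counted from -x), if there is one: a square block 28 by 28 mm and 36 mm long (its y, along the bore), 60 g, with grey seal bands, loose in the bore with 1 mm play, wholly inside; it slides with about half a newton. Seen from above through a 10 mm slot in the block's roof.
- plug3_mid (a point): Centre of the white plastic plug (divider piston) that starts in bore 3 (counted from -x), if there is one: a square block 28 by 28 mm and 36 mm long (its y, along the bore), 60 g, with grey seal bands, loose in the bore with 1 mm play, wholly inside; it slides with about half a newton. Seen from above through a 10 mm slot in the block's roof.
- plug4_mid (a point): Centre of the white plastic plug (divider piston) that starts in bore 4 (counted from -x), if there is one: a square block 28 by 28 mm and 36 mm long (its y, along the bore), 60 g, with grey seal bands, loose in the bore with 1 mm play, wholly inside; it slides with about half a newton. Seen from above through a 10 mm slot in the block's roof.
- drift_grip (a point): The ejector drift, a loose tool lying on the table: this point is its balance point, on its axis, inside the handle. Its x axis points along the tool to the rod's free end. Square wooden handle 26 by 26 mm, from x = -68 to +22 mm; steel rod 12 mm in diameter from x = 22 to x = 152 mm. 0.23 kg.
- tool_tray: Open steel tray fixed to the table, 310 mm (x) by 120 mm (y) outside, walls 4 mm thick and 26 mm high, floor 4 mm thick. Origin on the table under its middle, z up.
- bar_knob (a point): Centre of the upright black round knob (20 mm in diameter, 40 mm tall) on the steel latch bar, where the bar is taken; 136 mm above the table when the bar is down. The bar (14 mm wide, 12 mm thick, top 20 mm below this point, 0.25 kg) turns about and slides up on an upright pin at the stand's near end, 162 mm from the knob.
- bar_pivot (a point): Point on the latch bar's upright pin, fixed, 136 mm above the table, at x = -108 mm, y = 0 of the stand; axes as the stand's.
- bar_swing (a joint): Swing of the latch bar about its pin, rad: 0 when the bar lies along the block's length (stand's +x) over the keeper's notch, growing as it swings to the stand's +y side; stays where it is left.
- bar_lift (a joint): Height of the latch bar above its lowest position, m, 0 to 0.05; it falls by its own weight. The keeper, 214 mm from the pin, has a 21 mm wide notch between a lip on the +y side, which the bar clears when lifted 25 mm, and on the -y side a taller stop, against which the bar can be swung.
- spray_cap (a joint): Travel of the bottle's cap, m: 0 up, 0.008 fully down. Sprung: 2 N to start, about 7 N fully down, comes up by itself.
- spray_top (a point): Centre of the top face of the sanitiser bottle's round white cap, 36 mm in diameter, 167 mm above the table when up. The bottle (58 mm in diameter) is fixed to the table; a small nozzle, 5 mm in radius, sticks out of the cap towards the stand.
- ramekin: Bystander: small white bowl, 76 mm across, 45 mm high; origin under its middle.
- cutter: Bystander: steel ring cutter, 64 mm across, 35 mm high; origin under its middle.
- jar: Bystander: amber jar, 64 mm across, 100 mm high; origin under its middle.
- nozzle: Bystander: steel piping nozzle, a cone 34 mm across and 50 mm high; origin under its middle.
- scraper: Bystander: flat steel dough scraper, 100 by 130 mm, 5 mm thick; origin under its middle.
Things that resemble listed ones, but are neither listed nor needed, are in the scene too. Of the things that look like the part that bears spray_cap, the larger one is meant.

How it is judged:
By the outcome, as a careful person would: the job done as asked, in the order asked, and still so for the second after the job is handed in, with the robot touching nothing.
Of plug1, plug2, plug3, plug4 only 2 to 4 are there at a start; the rules pass over those that are not, and their reading is None.
At some moment in a run one of drift may be knocked a few centimetres aside while the robot is not near it.
Once in a run the grip may slacken for a moment while it holds something.
It also fails if it takes over 200 s, if anything falls off the work surface, if the arm or the gripper's body presses on something with over 40 N, if the wrist force passes 120 N, or if a joint passes its speed limit or range.

## Robot

A 6-joint arm with a two-finger parallel gripper is mounted at the origin on the work surface. World frame = base frame: x ahead of the robot, y to its left, z up, the work surface at z = 0. Lengths are in m, angles in rad, forces in N, time in s.
With the tool pointing down it reaches from about 0.25 to 0.725 m from the base axis. Payload 4 kg.
Tool frame: the origin (TCP) lies at the very end of the fingers, on their centre line; the grasp point (between the pads) lies 19 mm behind it; z points along the fingers, y is the line along which they close (so a half turn about z gives the same grasp; the last joint's range is limited). The gripper opens to 85 mm and grips with 20 to 120 N. Pads are 22 mm wide; open, the fingers measure 114 mm over their backs; the gripper's body (76 mm by 85 mm) begins 54 mm behind the grasp point. The pads swing forward as they close: fully open they stand 13 mm farther back than shut.
Start: joints at [-1.135, 0.241, 0.005, 1.335, 0, 1.571], TCP at [0.211, -0.453, 0.231] pointing down, gripper open.
Joint ranges: [-2.72, 2.72], [-1.05, 1.87], [-1.09, 1.28], [-1.99, 2.15], [-1.42, 1.44], [-3.14, 3.14]. Speed limits (rad/s): [2.79, 2.79, 3.14, 3.14, 3.14, 3.14].

## Interface

Orientations are given as a unit quaternion [x, y, z, w].
In Python, from workcell import bot, vision, workorder gives the robot as it stands.
- The arm moves only by the shell command python3 -m creep 'ROWS' [OPENING]. ROWS is JSON, a list of rows, each a list of 2 entries, a list of its own where there are three numbers: the shift along the tool's x, y, z in mm, then the turn, a rotation vector about the tool's x, y, z in rad. In form: [[[dx, dy, dz], [wx, wy, wz]], ...]. A call has 1 to 12 rows; each row shifts and turns the commanded pose from where the row before left it, along the tool's axes as they then stand; what a row does not reach is not made up. A row lasts 1/8 s, in which the tool goes at most 62.5 mm and 10.7 degrees, less where a joint would pass 70% of its speed; a pose out of reach is approached as far as the arm can. A call is refused whole if a number of a shift passes 62.5 or a number of a turn 0.188, either way. A call with a gripper value outside its range is refused whole. OPENING is the finger opening in mm, from 0 to 85.4, set as the call begins (- or left out, the last holds). The fingers move at their own pace and stop on an object; the grip force is fixed at half the most. Time passes only in rows, so rows that do not move let the fingers close. It gives the time, the measured TCP pose, the force, the opening and the grip force at its end, in the units of the state.
- bot.get_obs(): the state, without advancing time (a new reading comes with each control period).
- vision.camera(name): name is "side" or "top" or "wrist"; returns a dict with "image" (480x640x3 uint8, blue, green, red), "z_map" (480x640 float32, m along the optical axis (not along the pixel's ray), 0 where there is no reading), "K" (3x3 intrinsics, pixels), "k1" (the pictures are not rectified: a ray, as slopes to the right and down, at radius r is drawn at 1 + k1 r^2 times it, then the intrinsics apply), "rvec" (rotation vector, rad) and "tvec" (3), from world to camera coordinates, as OpenCV has them; the wrist camera has in their place "tool_from_camera" (4x4, takes a point from camera to tool coordinates, whose origin is the TCP and whose axes are the flange's). Camera axes: x right, y down, z forward; pixel columns grow to the right and rows downward; lengths in m; the calibration is good to about 2 mm. A picture is of the moment at which its call begins: read the wrist's pose just before it.
- workorder.job_done(): hands the job in; it is judged then, once.
Trained networks look in a picture, given as the dict that the camera call returned (one of the last four; its "shot" number tells which), for a name from the list of things; names that differ only in an ending like _2 or _b are one class to them, and where a whole thing is asked for, a point or a joint stands for the part that bears it (a point fixed in the world has none). Each returns a list of dicts, best first, with "score" (0 to 1); they miss things now and then, are a little off and sometimes report something else, mostly with a low value. They report only what shows in the picture. A call takes as long as a camera call. They do not tell look-alikes from the thing itself.
- vision.spot_in(picture, query): "position" ([column, row] in pixels, amid what is visible of it).
- vision.place_of(picture, query): "position" ([column, row] in pixels: a listed point, or the origin of a listed thing).
The state is a dict: "clock": time; "joint_pos": joint angles; "joint_vel": joint speeds; "tau": joint torques, N m; "eef_pos": TCP position; "tool_rot": TCP orientation; "ft_force": force on the tool from outside, world axes, zero at the start; "ft_torque": the same for the moment, N m; "grip_width": finger opening in m; "grasp_force": force on a finger pad.
Only numpy, scipy, OpenCV 4.12 (cv2) and the standard library are available. Lean on these libraries where they do the work, as an engineer would, in place of code of your own. Each camera call takes 0.05 s, during which the arm holds its last target. There are 200 camera calls.

## Working session

There is one attempt and no reset: what is moved stays moved. The work goes in short steps, Python scripts to look and compute and a shell command to move; the robot and the scene stay as the last step left them, time stands still between calls to the robot, and variables do not carry over. Pictures are saved under pics/ and viewed, at most 15 in all, crops included, and the job is handed in when it is done.

```bash
ls; mkdir -p pics; cat > h.py <<'E'
import numpy as np, cv2, json
from scipy.spatial.transform import Rotation as R
from workcell import bot, vision, workorder
def shot(n):
    o=bot.get_obs(); p=vision.camera(n)
    if n=='wrist':
        T=np.eye(4);T[:3,:3]=R.from_quat(o['tool_rot']).as_matrix();T[:3,3]=o['eef_pos']
        p['W']=T@np.array(p['tool_from_camera'])
    else:
        M=np.eye(4);M[:3,:3]=cv2.Rodrigues(np.array(p['rvec'],float))[0];M[:3,3]=np.ravel(p['tvec']);p['W']=np.linalg.inv(M)
    return p
def ray(p,uv):
    K=np.array(p['K']);d=(np.array(uv,float)-K[:2,2])/K[[0,1],[0,1]];s=d.copy()
    for _ in range(20): s=d/(1+p['k1']*(s@s))
    return s
def at_depth(p,uv,z=None):
    u,v=[int(round(float(a))) for a in uv]
    if z is None:
        w=p['z_map'][max(v-2,0):v+3,max(u-2,0):u+3]; w=w[w>0]; z=np.median(w) if w.size else np.nan
    s=ray(p,uv); return (p['W']@np.array([s[0]*z,s[1]*z,z,1]))[:3]
def at_height(p,uv,h):
    s=ray(p,uv);d=p['W'][:3,:3]@np.array([s[0],s[1],1]);c=p['W'][:3,3];return c+d*(h-c[2])/d[2]
def proj(p,X):
    c=np.linalg.inv(p['W'])@np.append(X,1);s=c[:2]/c[2];s=s*(1+p['k1']*(s@s));K=np.array(p['K']);return s*K[[0,1],[0,1]]+K[:2,2]
def tri(p1,u1,p2,u2):
    A=[];b=[]
    for p,u in((p1,u1),(p2,u2)):
        s=ray(p,u);d=p['W'][:3,:3]@np.array([s[0],s[1],1]);d/=np.linalg.norm(d);P=np.eye(3)-np.outer(d,d);A.append(P);b.append(P@p['W'][:3,3])
    return np.linalg.lstsq(np.vstack(A),np.hstack(b),rcond=None)[0]
def totool(world):
    o=bot.get_obs();return R.from_quat(o['tool_rot']).inv().apply(np.array(world)-o['eef_pos'])*1000
E
python3 - <<'E'
from h import *
np.set_printoptions(precision=3,suppress=True)
Q=['fixture','basket_place','basket_grip','basket','board','plug1_mid','plug2_mid','plug3_mid','plug4_mid','drift_grip','tool_tray','bar_knob','bar_pivot','spray_top','ramekin','cutter','jar','nozzle','scraper']
for n in('top','side'):
    p=shot(n);cv2.imwrite(f'pics/{n}0.png',p['image']);print(n,p['W'][:3,3])
    for q in Q:
        for r in vision.place_of(p,q)[:3]:
            if r['score']>.2: print(q,round(r['score'],2),np.round(r['position'],1),at_depth(p,r['position']))
E
```

```text
pics
top [0.41  0.026 1.716]
fixture 0.92 [334.1 224.8] [0.554 0.014 0.103]
fixture 0.46 [409.3 182. ] [ 0.682 -0.206  0.021]
basket_place 0.66 [302.8 225.9] [0.561 0.103 0.007]
basket_grip 0.75 [285.6 223.3] [0.555 0.142 0.157]
basket_grip 0.74 [206.3 210. ] [0.61  0.382 0.019]
basket_grip 0.74 [431.9 154.8] [ 0.765 -0.278  0.001]
basket 0.89 [217.1 215.2] [0.595 0.352 0.014]
basket 0.75 [434.8 155. ] [ 0.765 -0.286  0.   ]
basket 0.56 [303.6 150. ] [0.763 0.095 0.101]
plug1_mid 0.57 [333.5 247.4] [0.493 0.017 0.1  ]
plug1_mid 0.24 [210.  209.2] [0.598 0.347 0.139]
plug2_mid 0.59 [334.5 230.1] [0.54  0.013 0.092]
plug2_mid 0.36 [302.9 225.3] [0.562 0.103 0.008]
plug3_mid 0.49 [332.6 214.3] [0.584 0.018 0.092]
plug3_mid 0.25 [284.7 224.4] [0.552 0.144 0.157]
plug4_mid 0.48 [336.2 199.9] [0.623 0.007 0.095]
plug4_mid 0.26 [495.7 237.1] [ 0.52  -0.458  0.004]
drift_grip 0.81 [412.4 254.8] [ 0.472 -0.208  0.026]
tool_tray 0.92 [493.5 236.4] [ 0.522 -0.451  0.005]
bar_knob 0.58 [283.8 227.2] [0.548 0.15  0.119]
bar_knob 0.29 [385.4 157.4] [ 0.758 -0.14   0.006]
bar_pivot 0.89 [336.7 257.
[... 1228 characters left out ...]
0.453  0.003]
tool_tray 0.52 [299.3 216.3] [0.549 0.13  0.142]
tool_tray 0.48 [320.7 290.9] [ 0.556 -0.017  0.021]
bar_knob 0.65 [307.3 270.2] [ 0.525 -0.019  0.085]
bar_knob 0.61 [299.1 219.9] [0.548 0.13  0.132]
spray_top 0.51 [196.8 208.4] [0.315 0.288 0.125]
spray_top 0.43 [230.3 186.9] [0.408 0.303 0.168]
spray_top 0.25 [380.2 464.1] [ 0.515 -0.449  0.004]
ramekin 0.88 [422.7 311.1] [ 0.739 -0.157  0.025]
cutter 0.97 [461.7 357.2] [ 0.743 -0.304  0.025]
jar 0.94 [391.8 257.7] [0.772 0.067 0.02 ]
nozzle 0.57 [413.2 341.2] [ 0.685 -0.223  0.012]
nozzle 0.27 [292.1 269.2] [ 0.491 -0.02   0.095]
scraper 0.93 [271.7 204.5] [0.555 0.51  0.004]
scraper 0.51 [306.8 270.3] [ 0.524 -0.019  0.085]
```

View pics/top0.png

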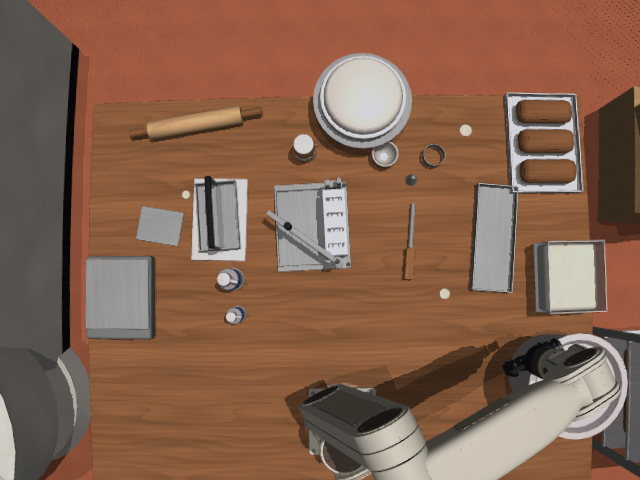

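View pics/side0.png

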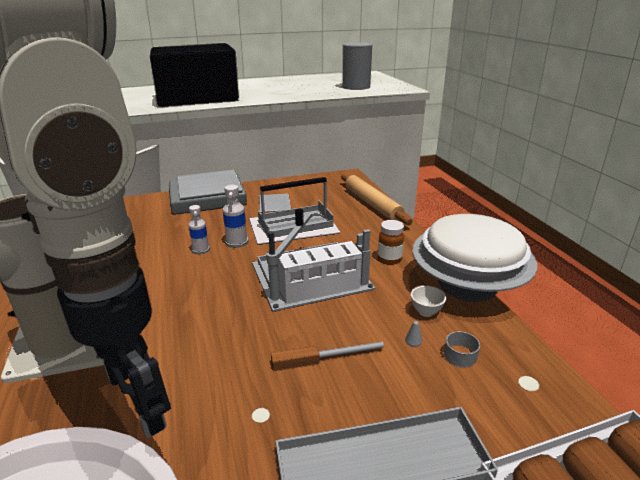

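The top view shows the stand at (312,227), bar knob (288,226), basket on its board (218,215), drift (409,240), tray (494,237), and large and small bottles at (230,280) and (235,315). In the side view the bottles are at (234,215) and (199,230). The larger, nearer the basket, is the one meant.

```bash
python3 - <<'E'
from h import *
np.set_printoptions(precision=3,suppress=True)
o=bot.get_obs();print(R.from_quat(o['tool_rot']).as_matrix(),o['clock'],o['ft_force'])
p=shot('wrist');print(p['tool_from_camera'],p['K'])
print(totool([.5,.05,.40]))
E
```

```text
[[ 0.907  0.422 -0.   ]
 [ 0.422 -0.907  0.   ]
 [ 0.    -0.    -1.   ]] 2.0 [ 0.367 -0.79   0.806]
[[ 0.001 -0.96  -0.281  0.071]
 [ 1.     0.001  0.001 -0.001]
 [-0.001 -0.281  0.96  -0.142]
 [ 0.     0.     0.     1.   ]] [[336.321   0.    316.626]
 [  0.    336.321 244.881]
 [  0.      0.      1.   ]]
[ 474.375 -334.244 -168.703]
```

```bash
python3 -m creep '[[[0,0,-50],[0,0,0.145]],[[0,0,-50],[0,0,0.145]],[[0,0,-50],[0,0,0.145]],[[40,-30,0],[0,0,0]],[[40,-50,0],[0,0,0]],[[40,-60,0],[0,0,0]],[[40,-60,0],[0,0,0]],[[40,-60,0],[0,0,0]],[[40,-60,0],[0,0,0]],[[40,-60,0],[0,0,0]],[[30,-60,0],[0,0,0]],[[20,-60,0],[0,0,0]]]' && python3 -m creep '[[[9,-50,0],[0,0,0]],[[0,0,0],[0,0,0]],[[0,0,0],[0,0,0]]]' && python3 - <<'E'
from h import *
np.set_printoptions(precision=3,suppress=True)
print(bot.get_obs()['eef_pos'])
p=shot('wrist');cv2.imwrite('pics/w1.png',p['image'])
for q in ['fixture','basket_place','basket_grip','basket','board','plug1_mid','plug2_mid','plug3_mid','plug4_mid','bar_knob','bar_pivot','spray_top']:
    for r in vision.place_of(p,q)[:3]:
        if r['score']>.2: print(q,round(r['score'],2),np.round(r['position'],1),at_depth(p,r['position']))
E
```

```text
clock: 3.55
eef_pos: [0.5118, 0.0023, 0.381]
tool_rot: [1.0, 0.002, 0.0, -0.0]
ft_force: [0.6, 0.1, 0.0]
grip_width: 0.0852
grasp_force: 0.0
clock: 3.92
eef_pos: [0.5204, 0.0244, 0.3814]
tool_rot: [1.0, 0.018, -0.0, -0.01]
ft_force: [-0.2, -0.1, -0.5]
grip_width: 0.0852
grasp_force: 0.0
[0.52  0.024 0.381]
fixture 0.55 [329.2 164.2] [0.571 0.017 0.102]
basket_place 0.57 [264.3 164.9] [0.562 0.112 0.007]
basket_place 0.55 [442.8  21.7] [ 0.758 -0.128  0.005]
basket_grip 0.81 [ 32.3 134. ] [0.593 0.346 0.139]
basket_grip 0.75 [464.7 232.2] [ 0.475 -0.194  0.026]
basket 0.7 [100.8 137.9] [0.591 0.353 0.01 ]
plug1_mid 0.49 [329.8 215.9] [0.507 0.013 0.101]
plug2_mid 0.71 [328.5 215.1] [0.508 0.015 0.101]
plug2_mid 0.65 [336.2 188. ] [0.541 0.006 0.087]
plug3_mid 0.48 [332.  151.5] [0.586 0.014 0.088]
plug4_mid 0.63 [333.1 120.8] [0.622 0.014 0.089]
bar_knob 0.89 [222.6 178.5] [0.554 0.133 0.154]
bar_pivot 0.68 [332.3 264.4] [0.46  0.009 0.154]
spray_top 0.81 [120.  355.1] [0.306 0.292 0.128]
spray_top 0.67 [ 75.7 296.4] [0.412 0.308 0.167]
spray_top 0.57 [494.5  80.8] [ 0.685 -0.202  0.022]
```

View pics/w1.png

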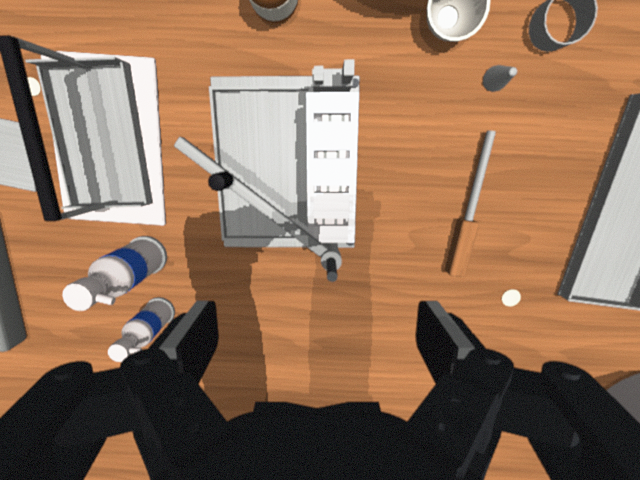

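```bash
cat >> h.py <<'E'
def cloud(p):
    z=p['z_map'];v,u=np.nonzero(z>0);K=np.array(p['K']);d=np.c_[(u-K[0,2])/K[0,0],(v-K[1,2])/K[1,1]];s=d.copy()
    for _ in range(8): s=d/(1+p['k1']*(s**2).sum(1))[:,None]
    zz=z[v,u];P=np.c_[s*zz[:,None],zz,np.ones(len(zz))]@p['W'].T
    return P[:,:3],p['image'][v,u].astype(int)
def rect(P,lo,hi):
    m=((P>lo)&(P<hi)).all(1);Q=P[m]
    if len(Q)<5: return None
    c,s,a=cv2.minAreaRect((Q[:,:2]*1000).astype(np.float32));return len(Q),np.round(Q.mean(0),4),np.round(c,1),np.round(s,1),round(a,2)
E
python3 - <<'E'
from h import *
np.set_printoptions(precision=4,suppress=True)
o=bot.get_obs();print(o['eef_pos'],R.from_quat(o['tool_rot']).as_matrix())
for n in ('wrist','top'):
    p=shot(n);P,C=cloud(p)
    print(n,'block',rect(P,[.45,-.04,.098],[.66,.05,.106]))
    print('knob',rect(P,[.52,.11,.148],[.60,.16,.165]))
    print('handle',rect(P,[.48,.28,.125],[.70,.42,.15]))
    m=C.min(1)>200
    print('board',rect(P[m],[.45,.2,.004],[.75,.45,.013]))
    print('cap',rect(P,[.37,.27,.160],[.45,.34,.175]))
    print('pin',rect(P,[.43,-.03,.13],[.49,.04,.17]))
    print('tray',rect(P,[.35,-.55,.018],[.72,-.36,.032]))
    print('drift',rect(P,[.40,-.26,.016],[.50,-.16,.035]), rect(P,[.50,-.26,.008],[.65,-.16,.03]))
E
```

```text
[0.5207 0.0255 0.3813] [[ 0.9993  0.0381 -0.0011]
 [ 0.0381 -0.9991  0.0204]
 [-0.0003 -0.0204 -0.9998]]
wrist block (6159, array([0.5695, 0.014 , 0.1016]), array([562. ,  13.8]), array([197. ,  60.1]), 2.05)
knob (270, array([0.5509, 0.1393, 0.1548]), array([550.6, 139.7]), array([18.8, 18.4]), 81.85)
handle (3710, array([0.599 , 0.349 , 0.1373]), array([592.1, 351.2]), array([196. ,  18.3]), 3.42)
board (7957, array([0.5857, 0.3295, 0.0087]), array([584.4, 348.1]), array([159.4, 238.8]), 88.21)
cap (725, array([0.4126, 0.3053, 0.1656]), array([413.2, 302.2]), array([34.6, 46.2]), 18.33)
pin (117, array([0.4596, 0.0104, 0.1508]), array([458.4,  10.2]), array([ 6. , 11.9]), 8.37)
tray (1611, array([ 0.4982, -0.3983,  0.0234]), array([ 516.1, -445.6]), array([119.3, 303. ]), 84.75)
drift (1081, array([ 0.4519, -0.1954,  0.0248]), array([ 451.8, -197. ]), array([26.4, 96.1]), 84.37) (772, array([ 0.5634, -0.2056,  0.0172]), array([ 561.1, -206.6]), array([ 12.3, 123.5]), 85.13)
top block None
knob (42, array([0.5507, 0.1383, 0.1564]), array([550.7, 138.6]), array([16.7, 16.3]), 86.15)
handle (452, array([0.5912, 0.3487, 0.1403]), array([592.9, 350. ]), array([194.4,  19.1]), 3.6)
board (34, array([0.4858, 0.2854, 0.0087]), array([489.6, 292.9]), array([49.3, 98. ]), 49.65)
cap (160, array([0.4106, 0.303 , 0.1673]), array([408. , 300.8]), array([47.2, 34.5]), 50.51)
pin None
tray (625, array([ 0.5416, -0.4598,  0.0247]), array([ 544.3, -462.9]), array([146.9, 363.1]), 83.69)
drift (296, array([ 0.4487, -0.1994,  0.0259]), array([ 450.5, -199.7]), array([26.5, 94.7]), 84.73) (243, array([ 0.5665, -0.2078,  0.0164]), array([ 573. , -210.2]), array([ 95.7, 146.4]), 86.11)
```

```bash
python3 -m creep '[[[12,-37,30],[-0.0204,0,0]],[[12,-37,30],[0,0,0]],[[10,-38,30],[0,0,0]],[[0,0,30],[0,0,0]],[[0,0,30],[0,0,0]],[[0,0,30],[0,0,0]],[[0,0,0],[0,0,0]],[[0,0,0],[0,0,0]]]' && python3 - <<'E'
from h import *
np.set_printoptions(precision=4,suppress=True)
o=bot.get_obs();print(o['eef_pos'],R.from_quat(o['tool_rot']).as_matrix())
p=shot('wrist');P,C=cloud(p)
print('knob',rect(P,[.52,.11,.148],[.60,.16,.165]),totool([.5507,.139,.125]))
print('cyl',rect(P,[.44,-.02,.13],[.48,.04,.17]))
print('block',rect(P,[.475,-.04,.099],[.645,.05,.106]))
for q in ['bar_knob','bar_pivot']: print(vision.place_of(p,q)[:2])
E
```

```text
clock: 5.68
eef_pos: [0.5524, 0.0865, 0.2053]
tool_rot: [0.998, 0.065, -0.001, -0.024]
ft_force: [-0.2, 1.2, 1.4]
grip_width: 0.0856
grasp_force: 0.0
[0.5524 0.0865 0.2053] [[ 0.9915  0.1298 -0.0057]
 [ 0.1299 -0.9904  0.0477]
 [ 0.0006 -0.048  -0.9988]]
knob (830, array([0.5519, 0.1396, 0.1547]), array([550.8, 140. ]), array([19.2, 18.6]), 13.03) [  4.6486 -48.3914  83.13  ]
cyl (477, array([0.459 , 0.0123, 0.145 ]), array([458.1,  11.3]), array([ 7. , 11.9]), 24.89)
block (13882, array([0.5735, 0.0162, 0.1017]), array([560.1,  14.7]), array([170.1,  64.9]), 0.29)
[{'position': [239.5, 250.8], 'score': 0.59}]
[{'position': [407.2, 395.0], 'score': 0.59}]
```

```bash
python3 - <<'E'
from h import *
np.set_printoptions(precision=4,suppress=True)
o=bot.get_obs();print(o['joint_pos'],o['eef_pos'],o['tau'],o['clock'])
E
python3 -m creep '[[[0,-10,0],[0,0,0]],[[0,0,0],[0,0,0]],[[0,0,0],[0,0,0]],[[0,0,0],[0,0,0]]]'
```

```text
[0.1291 0.3683 0.1143 1.3147 0.048  3.1406] [0.5528 0.0865 0.2058] [  0.0177 -42.9303  25.0172   0.0029   0.1548  -0.    ] 5.825
clock: 6.32
eef_pos: [0.5511, 0.0916, 0.2045]
tool_rot: [0.997, 0.069, -0.002, -0.026]
ft_force: [-0.6, -0.1, -0.1]
grip_width: 0.0854
grasp_force: 0.0
```

```bash
python3 -m creep '[[[0,0,-30],[0,0,-0.18]],[[0,0,-30],[0,0,-0.18]],[[0,0,-30],[0,0,-0.18]],[[0,0,0],[0,0,-0.18]],[[0,0,0],[0,0,-0.18]],[[0,0,0],[0,0,-0.18]],[[0,0,0],[0,0,-0.18]],[[0,0,0],[0,0,-0.18]],[[0,0,0],[0,0,-0.18]],[[0,0,0],[0,0,-0.18]],[[0,0,0],[0,0,-0.18]],[[0,0,0],[0,0,-0.18]]]' && python3 -m creep '[[[0,0,0],[0,0,-0.18]],[[0,0,0],[0,0,-0.18]],[[0,0,0],[0,0,-0.18]],[[0,0,0],[0,0,-0.18]],[[0,0,0],[0,0,0]],[[0,0,0],[0,0,0]]]' && cat >> h.py <<'E'
def need(world,yaw=None):
    """tool-frame shift (mm) to world point in frame after turning, and rotvec to point down with yaw"""
    o=bot.get_obs();r=R.from_quat(o['tool_rot']);m=r.as_matrix()
    if yaw is None: yaw=np.arctan2(m[1,0],m[0,0])
    d=R.from_euler('z',yaw)*R.from_euler('x',np.pi)
    print('at',np.round(o['eef_pos'],4),'yaw',round(np.arctan2(m[1,0],m[0,0]),4),'t',o['clock'],'F',np.round(o['ft_force'],1),'turn',np.round((r.inv()*d).as_rotvec(),4),'shift after turn',np.round(d.inv().apply(np.array(world)-o['eef_pos'])*1000,1),'now',np.round(totool(world),1))
E
python3 -c "
from h import *
need([.5507,.1395,.2],-3.1056)"
```

```text
clock: 7.82
eef_pos: [0.5518, 0.0869, 0.2943]
tool_rot: [0.407, 0.913, 0.022, -0.014]
ft_force: [0.2, 0.6, 0.9]
grip_width: 0.0858
grasp_force: 0.0
clock: 8.57
eef_pos: [0.5518, 0.087, 0.2944]
tool_rot: [0.063, 0.998, 0.025, -0.006]
ft_force: [-0.3, -0.1, -0.2]
grip_width: 0.0853
grasp_force: 0.0
at [0.5518 0.087  0.2944] yaw 3.0153 t 8.575 F [-0.3 -0.1 -0.2] turn [ 0.0508 -0.0105 -0.1626] shift after turn [-0.8 52.5 94.4] now [ 6.3 47.2 96.9]
```

```bash
python3 -m creep '[[[0,0,0],[0.0508,-0.0105,-0.1626]],[[-0.3,26,30],[0,0,0]],[[-0.5,26.5,30],[0,0,0]],[[0,0,35],[0,0,0]],[[0,0,35],[0,0,0]],[[0,0,39],[0,0,0]],[[0,0,0],[0,0,0]],[[0,0,0],[0,0,0]]]' && python3 - <<'E'
from h import *
np.set_printoptions(precision=4,suppress=True)
need([.5507,.1395,.125],-3.1056)
p=shot('wrist');P,C=cloud(p)
print('pin',rect(P,[.44,-.02,.125],[.48,.04,.17]))
print('block',rect(P,[.475,-.04,.099],[.645,.05,.106]))
print('knob',rect(P,[.52,.11,.12],[.60,.165,.165]))
cv2.imwrite('pics/w2.png',p['image'])
E
```

```text
clock: 9.57
eef_pos: [0.5515, 0.1397, 0.1268]
tool_rot: [-0.019, 1.0, 0.0, 0.001]
ft_force: [-0.6, -0.9, -0.2]
grip_width: 0.0854
grasp_force: 0.0
at [0.5515 0.1397 0.1268] yaw -3.1038 t 9.575 F [-0.6 -0.9 -0.2] turn [0.0004 0.0019 0.0018] shift after turn [ 0.8 -0.2  1.8] now [ 0.8 -0.2  1.8]
pin (1042, array([0.4564, 0.0185, 0.126 ]), array([456.7,  18.9]), array([ 9.6, 24.1]), 77.52)
block (22592, array([0.5364, 0.013 , 0.1017]), array([542.3,  13.2]), array([136.5,  62.2]), 2.43)
knob (3168, array([0.5457, 0.1405, 0.1478]), array([549.1, 140.7]), array([19.2, 19.6]), 66.38)
```

View pics/w2.png

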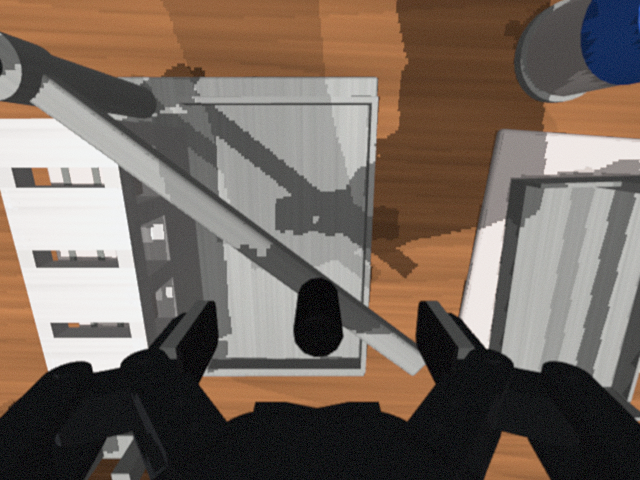

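The knob is at (318,317), between the fingers, which stand at (200,340) and (440,340). I'll grip it and lift.

```bash
python3 -m creep '[[[0,0,0],[0,0,0]],[[0,0,0],[0,0,0]],[[0,0,0],[0,0,0]],[[0,0,0],[0,0,0]],[[0,0,0],[0,0,0]],[[0,0,-12],[0,0,0]],[[0,0,-12],[0,0,0]],[[0,0,-11],[0,0,0]],[[0,0,0],[0,0,0]],[[0,0,0],[0,0,0]]]' 5 && python3 - <<'E'
from h import *
np.set_printoptions(precision=2,suppress=True)
o=bot.get_obs();need(o['eef_pos'],None);m=R.from_quat(o['tool_rot'])
p=o['eef_pos'];c=np.array([.4575,.0105]);d=p[:2]-c;r=np.hypot(*d);a0=np.arctan2(d[1],d[0]);print(r,np.degrees(a0))
A=np.linspace(a0,np.radians(1.9),11);pts=c+r*np.c_[np.cos(A),np.sin(A)]
print(m.inv().apply(np.c_[np.diff(pts,axis=0),np.zeros(10)])*1000,pts[-1])
E
```

```text
clock: 10.88
eef_pos: [0.5509, 0.1397, 0.1604]
tool_rot: [-0.019, 1.0, 0.0, 0.0]
ft_force: [2.8, 4.0, -2.4]
grip_width: 0.0182
grasp_force: 58.8
at [0.55 0.14 0.16] yaw -3.1028 t 10.875 F [ 2.8  4.  -2.4] turn [0. 0. 0.] shift after turn [0. 0. 0.] now [0. 0. 0.]
0.1594667662816021 54.14278799679623
[[-11.02  -9.48   0.01]
 [-10.11 -10.44   0.  ]
 [ -9.12 -11.32   0.  ]
 [ -8.05 -12.1    0.  ]
 [ -6.92 -12.78  -0.  ]
 [ -5.72 -13.36  -0.  ]
 [ -4.48 -13.83  -0.  ]
 [ -3.21 -14.18  -0.01]
 [ -1.9  -14.41  -0.01]
 [ -0.58 -14.52  -0.01]] [0.62 0.02]
```

```bash
python3 -m creep '[[[-11.1,-9.6,0],[0,0,0]],[[-10.2,-10.6,0],[0,0,0]],[[-9.2,-11.5,0],[0,0,0]],[[-8.1,-12.3,0],[0,0,0]],[[-7,-13,0],[0,0,0]],[[-5.8,-13.6,0],[0,0,0]],[[-4.5,-14,0],[0,0,0]],[[-3.2,-14.4,0],[0,0,0]],[[-1.9,-14.6,0],[0,0,0]],[[-0.6,-14.5,0],[0,0,0]],[[0,0,0],[0,0,0]],[[0,0,0],[0,0,0]]]' && python3 - <<'E'
from h import *
need([.62,.0158,.125],None)
p=shot('wrist');cv2.imwrite('pics/w3.png',p['image']);P,C=cloud(p)
print('block',rect(P,[.475,-.04,.099],[.645,.05,.106]))
E
```

```text
clock: 12.38
eef_pos: [0.6189, 0.0133, 0.1604]
tool_rot: [-0.019, 1.0, -0.0, 0.002]
ft_force: [6.5, 2.6, -2.6]
grip_width: 0.0181
grasp_force: 59.8
at [0.6189 0.0133 0.1604] yaw -3.1042 t 12.375 F [ 6.5  2.6 -2.6] turn [-0.0005  0.0036 -0.    ] shift after turn [-1.1  2.5 35.4] now [-1.   2.5 35.4]
block (18232, array([0.5456, 0.0139, 0.1017]), array([559.1,  14. ]), array([167.8,  60.3]), 2.26)
```

View pics/w3.png

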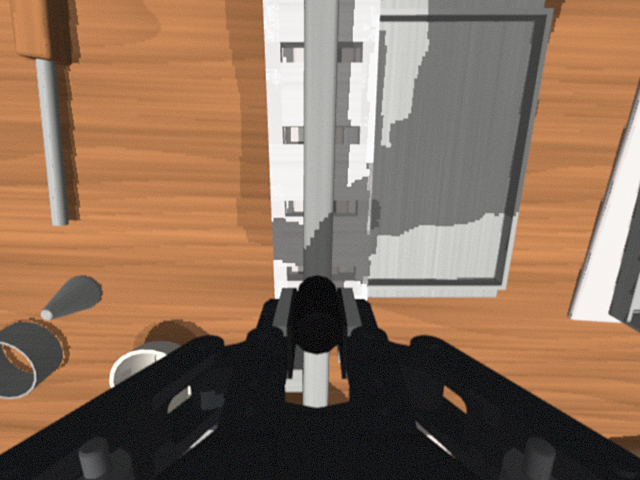

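```bash
python3 -m creep '[[[-1,2.6,0],[0,0,0]],[[0,0,0],[0,0,0]],[[0,0,10],[0,0,0]],[[0,0,10],[0,0,0]],[[0,0,10],[0,0,0]],[[0,0,4],[0,0,0]],[[0,0,0],[0,0,0]],[[0,0,0],[0,0,0]]]'
```

```text
clock: 13.42
eef_pos: [0.619, 0.016, 0.1264]
tool_rot: [-0.019, 1.0, -0.0, 0.001]
ft_force: [7.0, 1.2, -0.3]
grip_width: 0.0183
grasp_force: 60.2
```

```bash
python3 -m creep '[[[0,0,0],[0,0,0]],[[0,0,0],[0,0,0]],[[0,0,0],[0,0,0]],[[0,0,-30],[0,0,0]],[[0,0,-35],[0,0,0]],[[0,0,-35],[0,0,0]],[[0,0,-20],[0,0,0]],[[0,0,0],[0,0,0]]]' 85 && python3 - <<'E'
from h import *
np.set_printoptions(precision=4,suppress=True)
need([.5925,.3505,.25],0.061-np.pi)
p=shot('wrist');P,C=cloud(p)
print('knob',rect(P,[.59,-.01,.148],[.65,.04,.165]))
print('bar',rect(P,[.50,-.02,.111],[.60,.05,.125]))
print('block',rect(P,[.475,-.04,.099],[.645,.05,.106]))
print('pin',rect(P,[.44,-.02,.13],[.475,.04,.17]))
for q in ['plug1_mid','plug2_mid','plug3_mid','plug4_mid','bar_pivot','basket_place']:
  for r in vision.place_of(p,q)[:2]: print(q,r['score'],r['position'],at_height(p,r['position'],.075))
E
```

```text
clock: 14.42
eef_pos: [0.6188, 0.0165, 0.2483]
tool_rot: [-0.019, 1.0, -0.0, 0.002]
ft_force: [0.7, -0.2, -0.2]
grip_width: 0.085
grasp_force: 0.0
at [0.6188 0.0165 0.2483] yaw -3.1029 t 14.425 F [ 0.7 -0.2 -0.2] turn [-0.0002  0.004  -0.0223] shift after turn [  5.9 335.   -1.7] now [ 13.4 334.8  -1.8]
knob (570, array([0.6147, 0.0163, 0.1549]), array([615.4,  16.3]), array([18.4, 19.5]), 12.52)
bar (2323, array([0.5476, 0.0134, 0.1155]), array([550. ,  13.3]), array([100.5,  13.6]), 2.67)
block (9774, array([0.5514, 0.0133, 0.1016]), array([560. ,  13.8]), array([172.2,  60.2]), 2.32)
pin (145, array([0.4594, 0.0099, 0.1374]), array([458.5,   9.8]), array([ 4.6, 11.3]), 1.57)
plug1_mid 0.74 [316.1, 86.6] [0.4988 0.0117 0.075 ]
plug3_mid 0.63 [316.8, 186.8] [0.584  0.0157 0.075 ]
plug4_mid 0.48 [310.0, 227.2] [0.6229 0.0107 0.075 ]
plug4_mid 0.23 [406.3, 159.4] [0.5561 0.0961 0.075 ]
basket_place 0.89 [402.4, 161.0] [0.5576 0.0927 0.075 ]
basket_place 0.69 [311.7, 230.4] [0.626  0.0125 0.075 ]
```

```bash
python3 -m creep '[[[1,38,0],[0,0.004,-0.0223]],[[1,38,0],[0,0,0]],[[1,38,0],[0,0,0]],[[1,38,0],[0,0,0]],[[1,38,0],[0,0,0]],[[1,38,0],[0,0,0]],[[0,38,0],[0,0,0]],[[0,38,0],[0,0,0]],[[0,31,0],[0,0,0]],[[0,0,0],[0,0,0]],[[0,0,0],[0,0,0]]]' && python3 - <<'E'
from h import *
np.set_printoptions(precision=4,suppress=True)
p=shot('wrist');P,C=cloud(p)
for x in(.5,.55,.6,.65):
  print('handle',rect(P,[x,.28,.128],[x+.05,.42,.15]))
print('handle',rect(P,[.45,.28,.128],[.7,.42,.15]))
m=C.min(1)>185
print('board',rect(P[m],[.42,.2,.004],[.75,.46,.013]))
need([.5925,.3505,.118],0.061-np.pi)
cv2.imwrite('pics/w4.png',p['image'])
E
```

```text
clock: 16.15
eef_pos: [0.5923, 0.3501, 0.2458]
tool_rot: [-0.03, 1.0, -0.001, -0.002]
ft_force: [-0.2, 0.2, 0.2]
grip_width: 0.0854
grasp_force: 0.0
handle (1594, array([0.5244, 0.3477, 0.1394]), array([525.1, 347.6]), array([50.8, 15.6]), 4.06)
handle (1360, array([0.5739, 0.3508, 0.1394]), array([574.9, 350.9]), array([50.4, 16. ]), 3.16)
handle (1161, array([0.6246, 0.3541, 0.1393]), array([625. , 354.2]), array([50.5, 15.6]), 3.49)
handle (777, array([0.6687, 0.3572, 0.1393]), array([669.6, 357.1]), array([39.7, 15.8]), 4.12)
handle (5073, array([0.5817, 0.3514, 0.1394]), array([592.1, 352. ]), array([195.,  16.]), 3.74)
board (15517, array([0.5679, 0.3328, 0.0092]), array([564.5, 365.4]), array([191.3, 279.2]), 88.24)
at [0.5925 0.3497 0.2461] yaw -3.0814 t 16.2 F [-0.5  0.1 -0.4] turn [-0.0007 -0.0045 -0.0008] shift after turn [ -0.1   0.8 128.1] now [ -0.6   0.9 128.1]
```

View pics/w4.png

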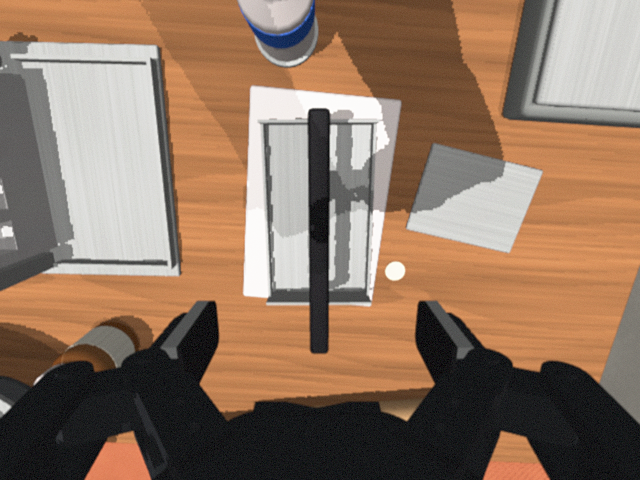

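The handle runs from (318,110) to (318,352), centred between the fingers. The board corners are (250,87), (400,101) and (244,295), and the bottle is at (280,20).

```bash
python3 -m creep '[[[0,2,20],[0,0,0]],[[0,0,36],[0,0,0]],[[0,0,36],[0,0,0]],[[0,0,36],[0,0,0]],[[0,0,0],[0,0,0]],[[0,0,0],[0,0,0]]]' && python3 -m creep '[[[0,0,0],[0,0,0]],[[0,0,0],[0,0,0]],[[0,0,0],[0,0,0]],[[0,0,0],[0,0,0]],[[0,0,0],[0,0,0]],[[0,0,-25],[0,0,0]],[[0,0,-35],[0,0,0]],[[0,0,-30],[0,0,0]],[[0,0,0],[0,0,0]]]' 3 && python3 - <<'E'
from h import *
np.set_printoptions(precision=4,suppress=True)
s=np.array([.5615,.0142]);y=.040
t=s+.097*np.array([-np.sin(y),np.cos(y)]);print('place',t)
need([*t,.24],y-np.pi)
p=shot('wrist');P,C=cloud(p)
print('handle',rect(P,[.45,.28,.20],[.7,.42,.25]))
m=C.min(1)>185
print('board',rect(P[m],[.45,.25,.004],[.75,.44,.013]))
E
```

```text
clock: 16.95
eef_pos: [0.5928, 0.3522, 0.1202]
tool_rot: [-0.03, 1.0, 0.0, -0.001]
ft_force: [1.2, -0.4, 0.2]
grip_width: 0.0849
grasp_force: 0.0
clock: 18.08
eef_pos: [0.5934, 0.3535, 0.2106]
tool_rot: [-0.031, 1.0, 0.001, 0.0]
ft_force: [0.1, 0.5, -2.6]
grip_width: 0.0148
grasp_force: 58.9
place [0.5576 0.1111]
at [0.5934 0.3535 0.2106] yaw -3.0806 t 18.075 F [ 0.1  0.5 -2.6] turn [0.0027 0.0005 0.021 ] shift after turn [  45.4 -240.8  -29.4] now [  50.5 -239.7  -30. ]
handle (17033, array([0.5591, 0.3519, 0.2322]), array([563.9, 355.6]), array([ 41.6, 135.6]), 85.07)
board (2131, array([0.4904, 0.3273, 0.0076]), array([548.6, 296.5]), array([132.9, 282.5]), 55.25)
```

```bash
python3 -m creep '[[[4,-20,0],[0.0027,0.0005,0.021]],[[6,-32,0],[0,0,0]],[[6,-32,0],[0,0,0]],[[6,-32,0],[0,0,0]],[[6,-32,0],[0,0,0]],[[6,-32,0],[0,0,0]],[[6,-32,0],[0,0,0]],[[5.4,-28.8,0],[0,0,0]],[[0,0,0],[0,0,0]],[[0,0,0],[0,0,0]],[[0,0,0],[0,0,0]]]' && python3 - <<'E'
from h import *
np.set_printoptions(precision=4,suppress=True)
need([.5576,.1111,.1205],.04-np.pi)
p=shot('wrist');P,C=cloud(p)
cv2.imwrite('pics/w5.png',p['image'])
s=np.array([.5615,.0142]);y=.04;u=np.array([np.cos(y),np.sin(y)]);v=np.array([-u[1],u[0]])
for a,b in[(-106,30),(-106,164),(106,164),(106,30)]: print(proj(p,np.append(s+u*a/1e3+v*b/1e3,.022)))
E
```

```text
clock: 19.5
eef_pos: [0.5566, 0.1109, 0.2083]
tool_rot: [-0.021, 1.0, -0.001, -0.003]
ft_force: [0.4, 0.6, -4.2]
grip_width: 0.0147
grasp_force: 59.0
at [0.5566 0.1109 0.2083] yaw -3.1005 t 19.5 F [ 0.4  0.6 -4.2] turn [-0.0026 -0.0056  0.0011] shift after turn [-1.   0.1 87.8] now [-1.5  0.4 87.8]
[243.7332 109.2847]
[390.5863 109.6308]
[378.2708 319.0621]
[254.8572 318.5541]
```

View pics/w5.png

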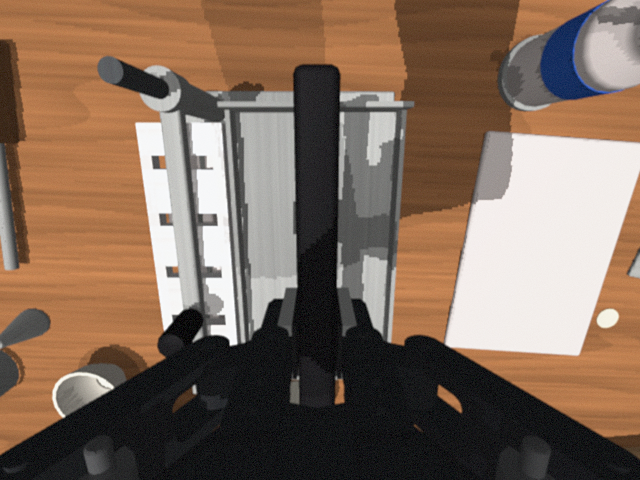

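The basket is above its place, with the far lip of the plate at (300,93). The bar lies along the block from (160,95) to (185,340). The board is bare, with corners (487,131), (445,346) and (580,355).

```bash
python3 -m creep '[[[-1,0,22],[-0.0026,-0.0056,0]],[[0,0,25],[0,0,0]],[[0,0,22],[0,0,0]],[[0,0,10],[0,0,0]],[[0,0,6],[0,0,0]],[[0,0,2],[0,0,0]],[[0,0,0],[0,0,0]],[[0,0,0],[0,0,0]]]' && python3 - <<'E'
from h import *
np.set_printoptions(precision=4,suppress=True)
need([.5576,.1111,.1205],.04-np.pi)
E
```

```text
clock: 20.55
eef_pos: [0.5583, 0.1101, 0.123]
tool_rot: [-0.02, 1.0, 0.0, 0.001]
ft_force: [-1.0, -0.9, -4.0]
grip_width: 0.015
grasp_force: 58.9
at [0.5583 0.1101 0.123 ] yaw -3.1017 t 20.55 F [-1.  -0.9 -4. ] turn [ 0.0001  0.0027 -0.0001] shift after turn [0.7 1.  2.5] now [0.7 1.  2.5]
```

Still hanging, about 2.5 mm up. I'll lower it, release, and rise for a check.

```bash
python3 -m creep '[[[0.5,1,2],[0,0,0]],[[0,0,1],[0,0,0]],[[0,0,0],[0,0,0]],[[0,0,0],[0,0,0]]]' && python3 -m creep '[[[0,0,0],[0,0,0]],[[0,0,0],[0,0,0]],[[0,0,0],[0,0,0]],[[0,0,-20],[0,0,0]],[[0,0,-35],[0,0,0]],[[0,0,-35],[0,0,0]],[[0,0,-30],[0,0,0]],[[0,0,0],[0,0,0]],[[0,0,0],[0,0,0]]]' 60 && python3 - <<'E'
from h import *
np.set_printoptions(precision=4,suppress=True)
p=shot('wrist');P,C=cloud(p)
print('handle',rect(P,[.45,.07,.128],[.7,.15,.15]))
m=C.min(1)>185
print('board',rect(P[m],[.42,.25,.004],[.75,.46,.013]))
print('cap',rect(P,[.37,.27,.160],[.45,.34,.175]))
for r in vision.place_of(p,'spray_top')[:3]: print(r,at_height(p,r['position'],.167))
need([.41,.3025,.25],-2.6)
cv2.imwrite('pics/w6.png',p['image'])
E
```

```text
clock: 21.05
eef_pos: [0.5573, 0.1111, 0.1193]
tool_rot: [-0.02, 1.0, -0.0, 0.001]
ft_force: [-0.3, -1.1, -3.2]
grip_width: 0.0146
grasp_force: 59.1
clock: 22.18
eef_pos: [0.5569, 0.111, 0.2386]
tool_rot: [-0.02, 1.0, -0.0, 0.0]
ft_force: [-0.3, -0.6, -0.7]
grip_width: 0.06
grasp_force: 0.0
handle (5336, array([0.5466, 0.1102, 0.1393]), array([557.3, 110.7]), array([194.8,  16. ]), 2.47)
board (25420, array([0.5795, 0.3522, 0.0074]), array([572.4, 364.9]), array([191.6, 264.3]), 88.18)
cap (106, array([0.4087, 0.2839, 0.1605]), array([409.4, 284.8]), array([30.7, 10.9]), 54.37)
at [0.5564 0.1109 0.2378] yaw -3.1017 t 22.275 F [0.2 1.  0.1] turn [-0.0002 -0.0014 -0.5017] shift after turn [ 26.6 239.6 -12.2] now [138.6 197.3 -12.1]
```

View pics/w6.png

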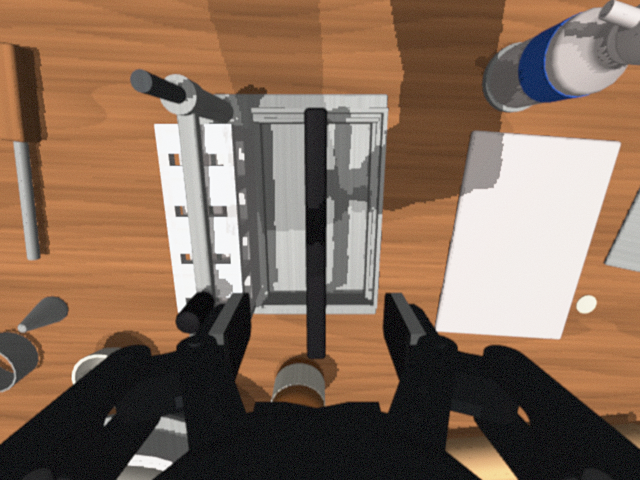

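```bash
python3 -m creep '[[[23,33.5,0],[0,0,0]],[[23,33.5,0],[0,0,0]],[[23,33.5,0],[0,0,0]],[[23,33.5,0],[0,0,0]],[[23,33.5,0],[0,0,0]],[[23,33,0],[0,0,0]],[[0,0,0],[0,0,0]],[[0,0,0],[0,0,0]]]' 0 && python3 - <<'E'
from h import *
np.set_printoptions(precision=4,suppress=True)
p=shot('wrist');P,C=cloud(p)
print('cap',rect(P,[.37,.26,.1625],[.45,.35,.175]))
cv2.imwrite('pics/w7.png',p['image'][150:])
need([.41,.306,.169])
E
```

```text
clock: 23.28
eef_pos: [0.411, 0.3055, 0.2382]
tool_rot: [-0.02, 1.0, -0.001, 0.0]
ft_force: [0.1, -0.6, -0.9]
grip_width: -0.0001
grasp_force: 0.0
cap (2065, array([0.4092, 0.3083, 0.1664]), array([410. , 308.1]), array([34.5, 35.4]), 37.71)
at [0.4114 0.3052 0.2384] yaw -3.1023 t 23.325 F [-0.6 -0.3  0.6] turn [-0.0011  0.0005 -0.    ] shift after turn [ 1.4  0.8 69.4] now [ 1.4  0.9 69.4]
```

View pics/w7.png

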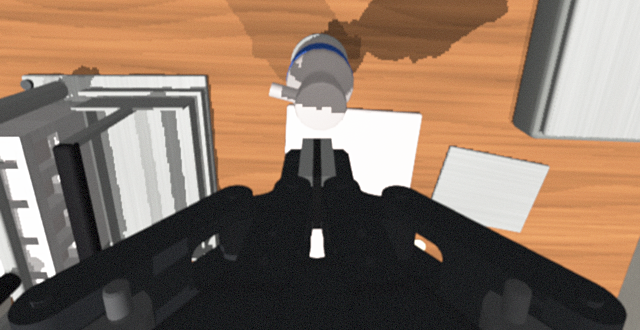

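The cap, at crop pixel (320,105), is just ahead of the closed fingertips; the cap centre measures (0.410, 0.308).

```bash
python3 -m creep '[[[1.3,3,25],[0,0,0]],[[0,0,30],[0,0,0]],[[0,0,10],[0,0,0]],[[0,0,3],[0,0,0]],[[0,0,3],[0,0,0]],[[0,0,3],[0,0,0]],[[0,0,3],[0,0,0]],[[0,0,2],[0,0,0]],[[0,0,0],[0,0,0]],[[0,0,0],[0,0,0]]]'
```

```text
clock: 24.58
eef_pos: [0.4107, 0.3092, 0.1609]
tool_rot: [-0.02, 1.0, 0.0, 0.002]
ft_force: [0.4, -1.0, 5.7]
grip_width: 0.0004
grasp_force: 2.6
```

```bash
python3 -m creep '[[[0,0,2],[0,0,0]],[[0,0,2],[0,0,0]],[[0,0,0],[0,0,0]],[[0,0,0],[0,0,0]]]'
```

```text
clock: 25.08
eef_pos: [0.4108, 0.3093, 0.1589]
tool_rot: [-0.02, 1.0, 0.001, 0.002]
ft_force: [-1.4, -3.0, 15.4]
grip_width: 0.0002
grasp_force: 8.0
```

```bash
python3 -m creep '[[[0,0,-5],[0,0,0]],[[0,0,-10],[0,0,0]],[[0,0,-30],[0,0,0]],[[0,0,-40],[0,0,0]],[[-5,-30,-20],[0,0,0]],[[-5,-50,0],[0,0,0]],[[-5,-55,0],[0,0,0]],[[-5,-55,0],[0,0,0]],[[-5,-55,0],[0,0,0]],[[-5,-55,0],[0,0,0]],[[-5,-55,0],[0,0,0]],[[-5,-55,0],[0,0,0]]]' 60 && python3 -m creep '[[[-5,-50,0],[0,0,0.06]],[[-5,-40,0],[0,0,0.06]],[[0,0,0],[0,0,0]],[[0,0,0],[0,0,0]]]' && python3 - <<'E'
from h import *
np.set_printoptions(precision=4,suppress=True)
p=shot('wrist');P,C=cloud(p)
print('handle',rect(P,[.3,-.30,.02],[.62,-.10,.035]),'all',rect(P,[.3,-.30,.008],[.62,-.10,.035]))
for r in vision.place_of(p,'drift_grip')[:3]: print(r,at_height(p,r['position'],.013))
need([.474,-.199,.004],3.054)
q=shot('side');print('capz',rect(cloud(q)[0],[.37,.26,.15],[.45,.35,.18]))
E
```

```text
clock: 26.58
eef_pos: [0.4656, -0.1009, 0.2608]
tool_rot: [-0.02, 1.0, 0.0, -0.0]
ft_force: [1.0, 0.7, 0.2]
grip_width: 0.0605
grasp_force: 0.0
clock: 27.08
eef_pos: [0.4768, -0.1887, 0.2606]
tool_rot: [0.04, 0.999, 0.001, -0.0]
ft_force: [-0.2, 0.4, 0.6]
grip_width: 0.0601
grasp_force: 0.0
handle (1734, array([ 0.4775, -0.1965,  0.0254]), array([ 515.6, -199.8]), array([ 25.4, 162.1]), 85.67) all (2425, array([ 0.5028, -0.1986,  0.0231]), array([ 527.3, -200.7]), array([ 25.4, 186.3]), 85.6)
{'position': [306.4, 233.1], 'score': 0.72} [ 0.5035 -0.2024  0.013 ]
at [ 0.4771 -0.188   0.261 ] yaw 3.0631 t 27.175 F [ 0.1 -0.1  0.1] turn [0.0006 0.0005 0.0091] shift after turn [  2.1 -11.2 257. ] now [  2.3 -11.3 257. ]
capz (139, array([0.4088, 0.2956, 0.1617]), array([404. , 297.7]), array([49. , 35.7]), 51.38)
```

```bash
python3 - <<'E'
from h import *
np.set_printoptions(precision=4,suppress=True)
p=shot('wrist');P,C=cloud(p)
cv2.imwrite('pics/w8.png',p['image'])
for lo,hi in((.3,.45),(.45,.48),(.48,.51),(.51,.54),(.54,.57),(.57,.62)): print(lo,rect(P,[lo,-.30,.008],[hi,-.10,.035]))
E
```

```text
0.3 (355, array([ 0.4416, -0.1937,  0.0245]), array([ 441.9, -193.7]), array([16.2, 26.1]), 0.09)
0.45 (608, array([ 0.4649, -0.1951,  0.0254]), array([ 465. , -195.3]), array([25.2, 30.9]), 85.79)
0.48 (562, array([ 0.4948, -0.198 ,  0.0254]), array([ 495. , -197.7]), array([25.5, 31.8]), 84.85)
0.51 (338, array([ 0.5214, -0.2   ,  0.0231]), array([ 524.9, -200.3]), array([25.2, 29.9]), 88.32)
0.54 (207, array([ 0.5548, -0.2027,  0.0176]), array([ 554.7, -202.9]), array([10. , 29.7]), 85.34)
0.57 (323, array([ 0.5946, -0.2061,  0.0175]), array([ 594.6, -206.2]), array([10.3, 49.8]), 85.4)
```

View pics/w8.png

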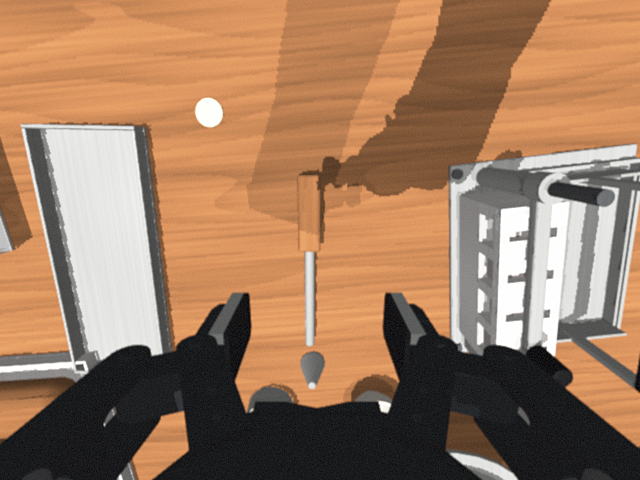

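The drift was knocked about 30 mm: its handle now runs from (310,172) to (310,250) and the rod tip is at (310,345), just short of the nozzle at (312,368). I'll re-aim.

```bash
python3 -m creep '[[[-13,-4.3,30],[0,0,0]],[[-12.7,-4.3,40],[0,0,0]],[[0,0,40],[0,0,0]],[[0,0,40],[0,0,0]],[[0,0,40],[0,0,0]],[[0,0,35],[0,0,0]],[[0,0,20],[0,0,0]],[[0,0,10],[0,0,0]],[[0,0,0],[0,0,0]],[[0,0,0],[0,0,0]]]' && python3 -m creep '[[[0,0,0],[0,0,0]],[[0,0,0],[0,0,0]],[[0,0,0],[0,0,0]],[[0,0,0],[0,0,0]],[[0,0,0],[0,0,0]]]' 5
```

```text
clock: 28.52
eef_pos: [0.5036, -0.1999, 0.0073]
tool_rot: [0.04, 0.999, -0.0, 0.002]
ft_force: [0.6, 0.6, -0.3]
grip_width: 0.0602
grasp_force: 0.0
clock: 29.15
eef_pos: [0.5033, -0.2, 0.0072]
tool_rot: [0.04, 0.999, -0.0, 0.002]
ft_force: [-0.2, 0.1, 6.1]
grip_width: 0.0247
grasp_force: 60.5
```

```bash
python3 -m creep '[[[0,0,-30],[0,0,0]],[[0,0,-40],[0,0,0]],[[0,0,-30],[0,0,0]],[[0,0,-10],[0,0,0]],[[0,0,0],[0,0,-0.169]],[[0,0,0],[0,0,-0.169]],[[0,0,0],[0,0,-0.169]],[[0,0,0],[0,0,-0.169]],[[0,0,0],[0,0,-0.169]],[[0,0,0],[0,0,-0.169]],[[0,0,0],[0,0,-0.169]],[[0,0,0],[0,0,-0.169]]]' && python3 -m creep '[[[0,0,0],[0,0,-0.169]],[[0,0,0],[0,0,-0.169]],[[0,0,0],[0,0,0]],[[0,0,0],[0,0,0]]]' && python3 - <<'E'
from h import *
np.set_printoptions(precision=4,suppress=True)
need([.5067,-.1901,.0692],.0400-np.pi/2)
for n in('top','side','wrist'):
    p=shot(n);P,C=cloud(p)
    print(n,[rect(P,[.48,y,.11],[.53,y+.02,.145]) for y in(-.17,-.14,-.11,-.08,-.06)])
    if n=='side': cv2.imwrite('pics/s2.png',p['image'][120:420,150:550])
E
```

```text
clock: 30.65
eef_pos: [0.5012, -0.1993, 0.1142]
tool_rot: [-0.596, 0.803, 0.001, -0.0]
ft_force: [-0.9, -0.6, -2.5]
grip_width: 0.0252
grasp_force: 59.6
clock: 31.15
eef_pos: [0.5019, -0.1995, 0.1152]
tool_rot: [0.72, -0.694, -0.0, -0.0]
ft_force: [1.2, 0.4, -3.9]
grip_width: 0.0247
grasp_force: 59.5
at [ 0.5019 -0.1995  0.1152] yaw -1.5341 t 31.15 F [ 1.2  0.4 -3.9] turn [ 0.0003  0.0006 -0.0033] shift after turn [-9.2 -5.2 46. ] now [-9.2 -5.2 46.1]
top [(33, array([ 0.501 , -0.159 ,  0.1263]), array([ 500.5, -159.8]), array([19.2, 11.2]), 88.84), (31, array([ 0.5001, -0.1301,  0.1254]), array([ 500.7, -130.4]), array([11.2, 19.1]), 2.74), (34, array([ 0.4988, -0.0995,  0.1264]), array([498.9, -99.9]), array([16.5, 11. ]), 89.71), (28, array([ 0.4978, -0.0702,  0.1269]), array([497.9, -70.4]), array([16.5,  8.6]), 89.18), (20, array([ 0.498 , -0.0544,  0.1253]), array([497.3, -54.4]), array([11. , 10.4]), 2.66)]
side [None, None, (29, array([ 0.4959, -0.1004,  0.1249]), array([ 495.6, -100.7]), array([18.6,  8. ]), 74.43), None, None]
wrist [(784, array([ 0.5006, -0.1612,  0.1257]), array([ 500.7, -160.4]), array([12. , 19.2]), 0.8), None, None, None, None]
```

View pics/s2.png

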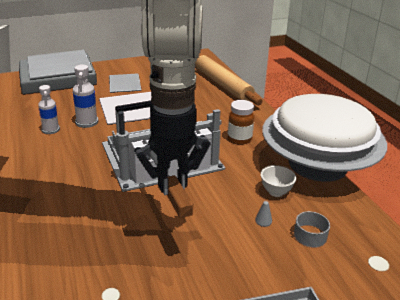

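```bash
python3 -m creep '[[[-5,-2.5,23],[0,0,-0.013]],[[-4,-2.7,23],[0,0,0]],[[0,0,0],[0,0,0]],[[0,0,0],[0,0,0]]]' && python3 -c "
from h import *
need([.5067,-.1901,.0692],.040-np.pi/2)
p=shot('top');P,C=cloud(p)
print([rect(P,[.48,y,.06],[.53,y+.02,.1]) for y in(-.13,-.10,-.07,-.05)])"
```

```text
clock: 31.8
eef_pos: [0.5077, -0.1908, 0.0709]
tool_rot: [0.725, -0.689, 0.001, -0.001]
ft_force: [0.8, -0.2, -1.9]
grip_width: 0.0249
grasp_force: 59.4
at [ 0.5077 -0.1908  0.0709] yaw -1.519 t 31.8 F [ 0.8 -0.2 -1.9] turn [-0.0021 -0.0006  0.0118] shift after turn [-0.7  1.   1.7] now [-0.7  1.   1.7]
[(28, array([ 0.505 , -0.1197,  0.083 ]), array([ 505.3, -119.7]), array([16.9,  8.8]), 89.37), (30, array([ 0.5032, -0.0899,  0.0824]), array([504.1, -89.4]), array([17.1, 11.3]), 89.78), (34, array([ 0.502 , -0.059 ,  0.0822]), array([502. , -59.4]), array([16.9, 11.5]), 89.26), (13, array([ 0.501 , -0.045 ,  0.0825]), array([500.8, -44.3]), array([8., 9.]), 89.04)]
```

```bash
python3 -m creep '[[[0,1,1.5],[0,0,0.006]],[[-25,0,0],[0,0,0]],[[-25,0,0],[0,0,0]],[[0,0,0],[0,0,0]]]' && python3 -m creep '[[[-25,0,0],[0,0,0]],[[-15,0,0],[0,0,0]],[[-10,0,0],[0,0,0]],[[0,0,0],[0,0,0]],[[0,0,0],[0,0,0]]]' && python3 -c "
from h import *
need([0.5027,-.0922,.0692],.040-np.pi/2)
p=shot('top');cv2.imwrite('pics/t2.png',cv2.resize(p['image'][170:290,190:370],None,fx=4,fy=4))"
```

```text
clock: 32.35
eef_pos: [0.504, -0.1395, 0.0693]
tool_rot: [0.724, -0.69, 0.001, -0.001]
ft_force: [0.1, -1.1, -2.1]
grip_width: 0.0245
grasp_force: 59.6
clock: 32.98
eef_pos: [0.5019, -0.0911, 0.0687]
tool_rot: [0.723, -0.691, 0.001, -0.0]
ft_force: [0.3, -0.3, -2.5]
grip_width: 0.0248
grasp_force: 59.6
at [ 0.5019 -0.0911  0.0687] yaw -1.5251 t 32.975 F [ 0.3 -0.3 -2.5] turn [-0.0015 -0.0006  0.0057] shift after turn [ 1.1 -0.8 -0.5] now [ 1.1 -0.8 -0.5]
```

View pics/t2.png

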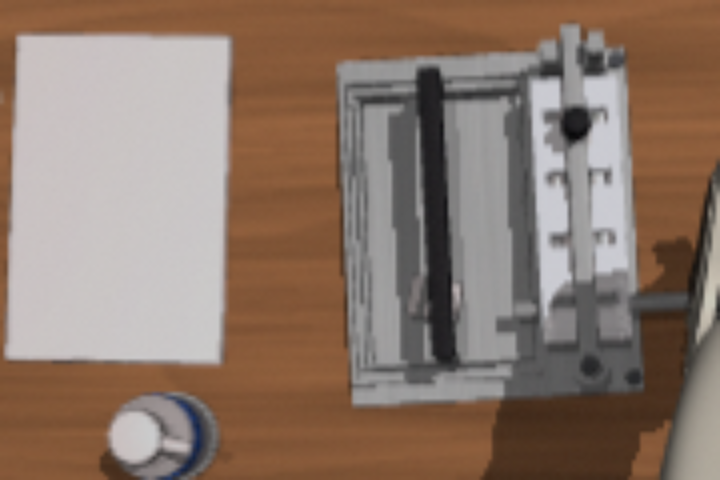

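The picture shows a white plug in the basket at (435,300) under the handle, the rod tip at (515,312), and the bar in its notch. On to the next bore.

```bash
python3 -m creep '[[[30,0,0],[0,0,0]],[[40,0,0],[0,0,0]],[[30,0,0],[0,0,0.005]],[[0,-21,0],[0,0,0]],[[0,-21,0],[0,0,0]],[[0,0,0],[0,0,0]],[[0,0,0],[0,0,0]]]' && python3 - <<'E'
from h import *
s=np.array([.5615,.0142]);y=.04;u=np.array([np.cos(y),np.sin(y)]);v=np.array([-u[1],u[0]])
t=s-.021*u-.202*v;need([*t,.0692],y-np.pi/2)
p=shot('top');P,C=cloud(p)
print([rect(P,[.52,y,.06],[.58,y+.02,.1]) for y in(-.10,-.07,-.05)],s-.021*u-.06*v)
E
```

```text
clock: 33.9
eef_pos: [0.5472, -0.1889, 0.0683]
tool_rot: [0.721, -0.693, -0.0, 0.0]
ft_force: [0.9, -0.8, -2.4]
grip_width: 0.0245
grasp_force: 59.7
at [ 0.5472 -0.1889  0.0683] yaw -1.5301 t 33.9 F [ 0.9 -0.8 -2.4] turn [0.0004 0.0003 0.0007] shift after turn [-0.4 -1.4 -0.9] now [-0.4 -1.4 -0.9]
[(28, array([ 0.5443, -0.0905,  0.0793]), array([544.5, -90.6]), array([17.1,  8.9]), 86.74), (31, array([ 0.5427, -0.0607,  0.0789]), array([543.5, -60.1]), array([17. , 11.4]), 88.46), (16, array([ 0.5422, -0.045 ,  0.0794]), array([542.3, -44.9]), array([8.5, 8.5]), 87.73)] [ 0.54291616 -0.04659178]
```

```bash
python3 -m creep '[[[-25,0,-0.5],[0,0,0]],[[-25,0,0],[0,0,0]],[[-25,0,0],[0,0,0]],[[-15,0,0],[0,0,0]],[[-10,0,0],[0,0,0]],[[0,0,0],[0,0,0]],[[0,0,0],[0,0,0]],[[30,0,0],[0,0,0]],[[40,0,0],[0,0,0]],[[30,-21,0],[0,0,0]],[[0,-22,0],[0,0,0]],[[0,0,0],[0,0,0]]]' && python3 - <<'E'
from h import *
s=np.array([.5615,.0142]);y=.04;u=np.array([np.cos(y),np.sin(y)]);v=np.array([-u[1],u[0]])
t=s+.021*u-.202*v;need([*t,.0692],y-np.pi/2)
p=shot('top');P,C=cloud(p)
print([rect(P,[.56,y,.06],[.62,y+.02,.1]) for y in(-.10,-.07,-.05)],s+.021*u-.06*v)
E
```

```text
clock: 35.45
eef_pos: [0.5923, -0.1884, 0.069]
tool_rot: [0.721, -0.693, 0.001, -0.001]
ft_force: [0.4, 0.7, -2.6]
grip_width: 0.025
grasp_force: 59.9
at [ 0.5923 -0.1884  0.069 ] yaw -1.531 t 35.45 F [ 0.4  0.7 -2.6] turn [-0.0024 -0.0006 -0.0002] shift after turn [-1.7  1.7 -0.2] now [-1.7  1.7 -0.2]
[(33, array([ 0.5888, -0.0902,  0.0803]), array([590., -90.]), array([12.3, 19.9]), 2.6), (35, array([ 0.5884, -0.0596,  0.0793]), array([588.3, -60. ]), array([19.7, 11.7]), 89.71), (19, array([ 0.5866, -0.0439,  0.0809]), array([587.8, -44. ]), array([11.2, 11.7]), 4.17)] [ 0.58488256 -0.04491223]
```

```bash
python3 -m creep '[[[0,2,0],[0,0,0]],[[-26,0,0],[0,0,0]],[[-26,0,0],[0,0,0]],[[-25,0,0],[0,0,0]],[[-15,0,0],[0,0,0]],[[-10,0,0],[0,0,0]],[[0,0,0],[0,0,0]],[[0,0,0],[0,0,0]],[[30,0,0],[0,0,0]],[[40,0,0],[0,0,0]],[[30,-20,0],[0,0,0]],[[0,-22,0],[0,0,0]]]' && python3 -m creep '[[[0,0,0],[0,0,0]],[[0,0,0],[0,0,0]]]' && python3 - <<'E'
from h import *
s=np.array([.5615,.0142]);y=.04;u=np.array([np.cos(y),np.sin(y)]);v=np.array([-u[1],u[0]])
t=s+.063*u-.202*v;need([*t,.0692],y-np.pi/2)
p=shot('top');P,C=cloud(p)
print([rect(P,[.60,y,.06],[.66,y+.02,.1]) for y in(-.10,-.07,-.05)],s+.063*u-.06*v)
E
```

```text
clock: 37.0
eef_pos: [0.6312, -0.1875, 0.0693]
tool_rot: [0.72, -0.694, 0.001, -0.0]
ft_force: [0.9, 0.8, -2.9]
grip_width: 0.0246
grasp_force: 60.0
clock: 37.25
eef_pos: [0.63, -0.1836, 0.0688]
tool_rot: [0.721, -0.693, -0.0, 0.0]
ft_force: [-0.2, 0.3, -2.5]
grip_width: 0.0245
grasp_force: 60.1
at [ 0.63   -0.1836  0.0688] yaw -1.5301 t 37.25 F [-0.2  0.3 -2.5] turn [0.0005 0.0002 0.0007] shift after turn [ 1.6 -2.4 -0.4] now [ 1.6 -2.4 -0.4]
[(30, array([ 0.6271, -0.089 ,  0.0803]), array([626.5, -89.5]), array([17.2, 11.4]), 89.28), (29, array([ 0.6252, -0.0594,  0.0804]), array([625.1, -60.2]), array([19.5,  9.3]), 89.53), (25, array([ 0.6255, -0.0408,  0.0781]), array([625.3, -41. ]), array([11. , 14.8]), 2.53)] [ 0.62684897 -0.04323268]
```

```bash
python3 -m creep '[[[0,-1.5,0],[0,0,0]],[[-25,0,0],[0,0,0]],[[-25,0,0],[0,0,0]],[[-23,0,0],[0,0,0]],[[-15,0,0],[0,0,0]],[[-10,0,0],[0,0,0]],[[0,0,0],[0,0,0]],[[0,0,0],[0,0,0]],[[30,0,0],[0,0,0]],[[40,0,0],[0,0,0]],[[30,0,0],[0,0,0]],[[0,0,0],[0,0,0]]]' && python3 - <<'E'
from h import *
need([.516,-.446,.15],3.05)
p=shot('top');im=p['image'];cv2.imwrite('pics/t3.png',np.hstack([cv2.resize(im[180:275,260:355],None,fx=5,fy=5)]))
P,C=cloud(p)
for k in('tool_tray','plug1_mid'): print(k,[(round(r['score'],2),np.round(r['position'],1),at_depth(p,r['position'])) for r in vision.place_of(p,k)[:4]])
print('tray',rect(P,[.33,-.53,-.002],[.70,-.37,.032]))
m=np.abs(P[:,2]-.026)<.004; Q=P[m&(P[:,0]>.34)&(P[:,0]<.70)&(P[:,1]<-.36)&(P[:,1]>-.54)]
print(Q.min(0),Q.max(0))
E
```

```text
clock: 38.8
eef_pos: [0.6324, -0.1892, 0.0692]
tool_rot: [0.72, -0.694, 0.001, -0.0]
ft_force: [0.3, 0.7, -2.7]
grip_width: 0.0245
grasp_force: 60.1
at [ 0.6324 -0.1892  0.0692] yaw -1.535 t 38.8 F [ 0.3  0.7 -2.7] turn [-2.3000e-03  7.0000e-04  1.6982e+00] shift after turn [  92.5 -266.4  -80.8] now [252.6 125.4 -80.7]
tool_tray [(0.83, array([495.3, 238.6]), array([ 0.51532582, -0.45610356,  0.00453537]))]
plug1_mid [(0.45, array([225.7, 283.4]), array([0.39897163, 0.30003186, 0.16526527])), (0.41, array([297. , 246.2]), array([0.4954018 , 0.11361044, 0.13751499]))]
tray (5880, array([ 0.5146, -0.4494,  0.0065]), array([ 514.9, -450. ]), array([159.8, 369.8]), 89.97)
[ 0.35960462 -0.53871656  0.02200394] [ 0.69840535 -0.37719162  0.02986699]
```

View pics/t3.png

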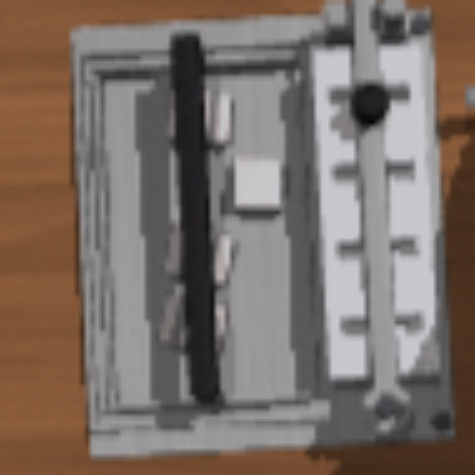

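All four plugs are in the basket, at (200,115), (255,185), (200,255) and (195,315), and the slots are clear. The drift now goes to the tray.

```bash
python3 -m creep '[[[10,0,-40],[0,0,0]],[[20,10,-50],[0,0,0]],[[30,22,-50],[0,0,0]],[[36,25,-10],[0,0,0]],[[36,25,0],[0,0,0]],[[36,25,0],[0,0,0]],[[36,25,0],[0,0,0.1]],[[20,10,0],[0,0,0.16]],[[0,0,0],[0,0,0.18]],[[0,0,0],[0,0,0.18]],[[0,0,0],[0,0,0.18]],[[0,0,0],[0,0,0.18]]]' && python3 -m creep '[[[0,0,0],[0,0,0.18]],[[0,0,0],[0,0,0.18]],[[0,0,0],[0,0,0.18]],[[0,0,0],[0,0,0.18]],[[0,0,0],[0,0,0]],[[0,0,0],[0,0,0]]]' && python3 - <<'E'
from h import *
np.set_printoptions(precision=4,suppress=True)
p=shot('wrist');P,C=cloud(p)
print('rim',rect(P,[.34,-.53,.022],[.70,-.36,.030]))
print('floor',rect(P,[.34,-.53,.002],[.70,-.36,.006]))
print([(round(r['score'],2),np.round(r['position'],1),at_height(p,r['position'],.004)) for r in vision.place_of(p,'tool_tray')[:2]])
need([.474,-.4425,.18],3.05)
cv2.imwrite('pics/w9.png',p['image'])
E
```

```text
clock: 40.45
eef_pos: [0.4983, -0.4128, 0.2192]
tool_rot: [-0.309, 0.951, 0.0, 0.001]
ft_force: [-1.0, 0.2, -3.0]
grip_width: 0.0247
grasp_force: 60.1
clock: 41.2
eef_pos: [0.4981, -0.4134, 0.2192]
tool_rot: [0.042, 0.999, 0.0, 0.001]
ft_force: [-0.2, -1.0, -2.5]
grip_width: 0.0248
grasp_force: 60.1
rim (2220, array([ 0.4387, -0.4635,  0.0252]), array([ 517.9, -448.9]), array([120.3, 310.1]), 84.49)
floor (14890, array([ 0.4525, -0.458 ,  0.0037]), array([ 516.6, -445.7]), array([165.9, 352.6]), 89.98)
[(0.8, array([285.8, 238.1]), array([ 0.5208, -0.4489,  0.004 ]))]
at [ 0.498  -0.4137  0.2192] yaw 3.0555 t 41.3 F [ 0.4 -0.1 -2.6] turn [0.0001 0.0013 0.0055] shift after turn [ 21.2 -30.9  39.2] now [ 21.5 -30.8  39.2]
```

View pics/w9.png

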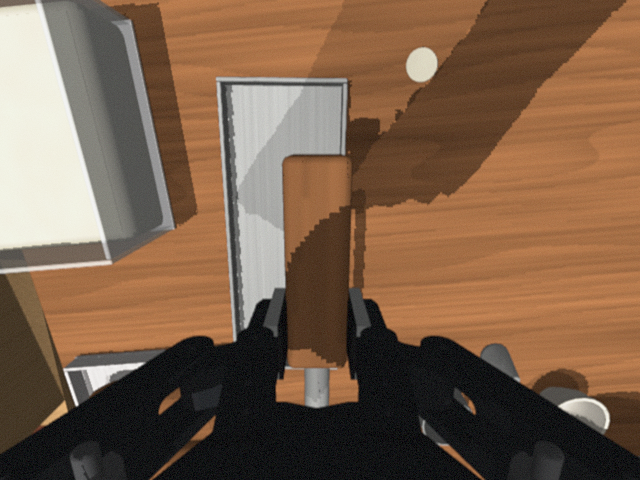

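The drift hangs over the tray, whose corners show at (220,78) and (348,78). The cream box to the left ends at about (170,230), clear of the fingers.

```bash
python3 -m creep '[[[9,-16,0],[0,0,0.01]],[[9.9,-17.3,20],[0,0,0]],[[0,0,40],[0,0,0]],[[0,0,40],[0,0,0]],[[0,0,40],[0,0,0]],[[0,0,30],[0,0,0]],[[0,0,20],[0,0,0]],[[0,0,10],[0,0,0]],[[0,0,5],[0,0,0]],[[0,0,0],[0,0,0]],[[0,0,0],[0,0,0]]]' && python3 -c "
from h import *
need([.476,-.445,.0117],3.0456)"
```

```text
clock: 42.68
eef_pos: [0.4768, -0.446, 0.0153]
tool_rot: [0.049, 0.999, -0.001, 0.001]
ft_force: [0.1, -1.0, -3.2]
grip_width: 0.0247
grasp_force: 60.1
at [ 0.4768 -0.446   0.0153] yaw 3.0435 t 42.675 F [ 0.1 -1.  -3.2] turn [-0.0012  0.003  -0.0021] shift after turn [0.9 1.  3.6] now [0.9 1.  3.6]
```

```bash
python3 -m creep '[[[0,0,2],[0,0,0]],[[0,0,1.5],[0,0,0]],[[0,0,0.5],[0,0,0]],[[0,0,0],[0,0,0]],[[0,0,0],[0,0,0]]]' && python3 -m creep '[[[0,0,0],[0,0,0]],[[0,0,0],[0,0,0]],[[0,0,0],[0,0,0]],[[0,0,-15],[0,0,0]],[[0,0,-40],[0,0,0]],[[0,0,-50],[0,0,0]],[[0,0,-50],[0,0,0]],[[0,0,-50],[0,0,0]],[[0,0,-25],[0,0,0]],[[0,0,0],[0,0,0]]]' 45 && python3 - <<'E'
from h import *
np.set_printoptions(precision=4,suppress=True)
p=shot('wrist');P,C=cloud(p)
print('drift',rect(P,[.40,-.485,.012],[.49,-.405,.04]),rect(P,[.50,-.485,.009],[.62,-.42,.03]))
need([.5573,.1107,.24],.04-np.pi)
E
```

```text
clock: 43.3
eef_pos: [0.4765, -0.4455, 0.0113]
tool_rot: [0.049, 0.999, -0.0, 0.001]
ft_force: [-2.0, 1.8, 5.6]
grip_width: 0.0249
grasp_force: 61.0
clock: 44.55
eef_pos: [0.477, -0.4464, 0.2443]
tool_rot: [0.049, 0.999, -0.002, 0.003]
ft_force: [-0.3, 0.0, -0.4]
grip_width: 0.0451
grasp_force: 0.0
drift (1937, array([ 0.4475, -0.4425,  0.0294]), array([ 449.4, -442.9]), array([25.6, 83.5]), 85.15) (996, array([ 0.5568, -0.4534,  0.0212]), array([ 560.1, -453.4]), array([ 11.9, 121.6]), 84.28)
at [ 0.4763 -0.4457  0.2416] yaw 3.0435 t 44.6 F [-0.2 -0.3 -1.1] turn [-0.002   0.0036 -0.1381] shift after turn [-103.2  552.7    1.6] now [-26.2 561.7   0.7]
```

```bash
python3 -m creep '[[[0,0,0],[-0.002,0.0036,-0.1381]],[[-10.3,45,0],[0,0,0]],[[-10.3,55,0],[0,0,0]],[[-10.3,55,0],[0,0,0]],[[-10.3,55,0],[0,0,0]],[[-10.3,55,0],[0,0,0]],[[-10.3,55,0],[0,0,0]],[[-10.3,55,0],[0,0,0]],[[-10.3,55,0],[0,0,0]],[[-10.3,55,0],[0,0,0]],[[-10.3,45,0],[0,0,0]],[[0,22.7,0],[0,0,0]]]' 60 && python3 -m creep '[[[0,0,0],[0,0,0]],[[0,0,0],[0,0,0]],[[0,0,0],[0,0,0]]]' && python3 - <<'E'
from h import *
np.set_printoptions(precision=4,suppress=True)
need([.5573,.1107,.1195],.04-np.pi)
p=shot('wrist');P,C=cloud(p)
print('handle',rect(P,[.45,.07,.128],[.7,.15,.15]))
Q=P[(C.min(1)>185)&(P[:,1]>.24)&(P[:,1]<.45)&(P[:,0]>.42)&(P[:,2]<.02)&(P[:,2]>.003)]
print('board',rect(Q,[.4,.2,.003],[.75,.45,.013]))
# largest white component polygon
im=(p['image'].min(2)>185).astype('uint8')
n,l,st,c=cv2.connectedComponentsWithStats(im)
for i in range(1,n):
    if st[i,4]>5000:
        k=cv2.findContours((l==i).astype('uint8'),0,2)[0][0];a=cv2.approxPolyDP(cv2.convexHull(k),8,True)[:,0]
        print([(tuple(q),np.round(at_height(p,q,.008)[:2],3)) for q in a])
E
```

```text
clock: 46.1
eef_pos: [0.5557, 0.1134, 0.2385]
tool_rot: [-0.021, 1.0, 0.001, -0.003]
ft_force: [-0.2, -0.1, -0.9]
grip_width: 0.0599
grasp_force: 0.0
clock: 46.48
eef_pos: [0.5565, 0.1098, 0.2407]
tool_rot: [-0.019, 1.0, 0.001, -0.002]
ft_force: [-0.3, -0.3, 0.2]
grip_width: 0.0596
grasp_force: 0.0
at [0.5565 0.1098 0.2407] yaw -3.1033 t 46.475 F [-0.3 -0.3  0.2] turn [ 0.0018 -0.003  -0.0017] shift after turn [ -0.9   0.9 121.2] now [ -1.2   0.7 121.2]
handle (5222, array([0.5468, 0.1102, 0.1393]), array([557.5, 110.6]), array([194.7,  16. ]), 2.49)
board (25111, array([0.5794, 0.352 , 0.0074]), array([571.6, 349. ]), array([159.9, 263.6]), 88.29)
[((np.int32(194), np.int32(117)), array([ 0.46 , -0.022])), ((np.int32(210), np.int32(284)), array([ 0.648, -0.014])), ((np.int32(180), np.int32(312)), array([ 0.687, -0.053])), ((np.int32(157), np.int32(126)), array([ 0.47 , -0.061]))]
[((np.int32(617), np.int32(143)), array([0.468, 0.428])), ((np.int32(559), np.int32(337)), array([0.703, 0.422])), ((np.int32(437), np.int32(330)), array([0.699, 0.267])), ((np.int32(460), np.int32(198)), array([0.533, 0.27 ])), ((np.int32(501), np.int32(135)), array([0.465, 0.303]))]
```

```bash
python3 -m creep '[[[-0.9,0.9,30],[0.0018,-0.003,0]],[[0,0,40],[0,0,0]],[[0,0,35],[0,0,0]],[[0,0,15],[0,0,0]],[[0,0,0],[0,0,0]],[[0,0,0],[0,0,0]]]' && python3 -m creep '[[[0,0,0],[0,0,0]],[[0,0,0],[0,0,0]],[[0,0,0],[0,0,0]],[[0,0,0],[0,0,0]],[[0,0,0],[0,0,0]],[[0,0,-10],[0,0,0]],[[0,0,-15],[0,0,0]],[[0,0,-15],[0,0,0]],[[0,0,-10],[0,0,0]],[[0,0,0],[0,0,0]]]' 3 && python3 -c "
from h import *
need([.584,.348,.17],-np.pi-.03)"
```

```text
clock: 47.28
eef_pos: [0.5588, 0.1121, 0.1228]
tool_rot: [-0.02, 1.0, 0.0, 0.002]
ft_force: [-0.2, 0.1, 0.5]
grip_width: 0.06
grasp_force: 0.0
clock: 48.52
eef_pos: [0.5584, 0.1123, 0.1725]
tool_rot: [-0.02, 1.0, 0.0, 0.002]
ft_force: [-0.4, 0.3, -6.0]
grip_width: 0.0143
grasp_force: 58.8
at [0.5584 0.1123 0.1725] yaw -3.1015 t 48.525 F [-0.4  0.3 -6. ] turn [0.001  0.0036 0.0701] shift after turn [-18.5 236.3   2.5] now [-35.  234.5   2.8]
```

```bash
python3 -m creep '[[[0,0,0],[0.001,0.0036,0.07]],[[-1.5,15,0],[0,0,0]],[[-2.5,28,0],[0,0,0]],[[-2.5,32,0],[0,0,0]],[[-2.5,32,0],[0,0,0]],[[-2.5,32,0],[0,0,0]],[[-2.5,32,0],[0,0,0]],[[-2.5,30,0],[0,0,0]],[[-2,22,0],[0,0,0]],[[-1,13,0],[0,0,0]],[[0,0,0],[0,0,0]],[[0,0,0],[0,0,0]]]' && python3 -c "
from h import *
need([.585,.348,.1228],-np.pi-.03)"
```

```text
clock: 50.02
eef_pos: [0.5839, 0.3465, 0.1706]
tool_rot: [0.015, 1.0, -0.001, -0.002]
ft_force: [0.2, -0.8, -5.1]
grip_width: 0.0143
grasp_force: 58.9
at [0.5839 0.3465 0.1706] yaw 3.1112 t 50.025 F [ 0.2 -0.8 -5.1] turn [-0.0018 -0.0034 -0.0004] shift after turn [-1.   1.5 47.8] now [-1.2  1.6 47.8]
```

```bash
python3 -m creep '[[[-1,1.5,12],[-0.0018,-0.0034,0]],[[0,0,15],[0,0,0]],[[0,0,12],[0,0,0]],[[0,0,6],[0,0,0]],[[0,0,3],[0,0,0]],[[0,0,2],[0,0,0]],[[0,0,0],[0,0,0]],[[0,0,0],[0,0,0]]]'
```

```text
clock: 51.02
eef_pos: [0.5855, 0.349, 0.1219]
tool_rot: [0.015, 1.0, 0.001, 0.001]
ft_force: [-1.1, -2.3, -1.2]
grip_width: 0.0147
grasp_force: 59.5
```

Touching down. I'll lower slightly, release, back off and check.

```bash
python3 -m creep '[[[0,0,1],[0,0,0]],[[0,0,0.5],[0,0,0]],[[0,0,0],[0,0,0]],[[0,0,0],[0,0,0]]]' && python3 -m creep '[[[0,0,0],[0,0,0]],[[0,0,0],[0,0,0]],[[0,0,0],[0,0,0]],[[0,0,-15],[0,0,0]],[[0,0,-35],[0,0,0]],[[0,0,-40],[0,0,0]],[[0,0,-30],[0,0,0]],[[25,-40,0],[0,0,0]],[[25,-40,0],[0,0,0]],[[25,-40,0],[0,0,0]],[[0,0,0],[0,0,0]],[[0,0,0],[0,0,0]]]' 50 && python3 - <<'E'
from h import *
np.set_printoptions(precision=4,suppress=True)
p=shot('top');P,C=cloud(p)
print('handle',rect(P,[.45,.28,.125],[.72,.42,.15]))
im=p['image'];a=cv2.resize(im[165:275,180:365],None,fx=3,fy=3);b=cv2.resize(im[170:300,400:530],None,fx=1.8,fy=1.8)
b=cv2.copyMakeBorder(b,0,max(0,a.shape[0]-b.shape[0]),0,0,0);cv2.imwrite('pics/t4.png',np.hstack([a,b[:a.shape[0]]]))
print('cap',rect(P,[.37,.26,.15],[.45,.35,.18]),'bar',rect(P,[.50,-.02,.106],[.60,.05,.13]))
p=shot('wrist');P,C=cloud(p);print('handle',rect(P,[.45,.28,.13],[.72,.42,.15]))
E
```

```text
clock: 51.52
eef_pos: [0.5855, 0.3486, 0.1216]
tool_rot: [0.015, 1.0, 0.001, 0.001]
ft_force: [-4.4, -4.2, 5.6]
grip_width: 0.0146
grasp_force: 60.5
clock: 53.02
eef_pos: [0.5074, 0.2315, 0.2407]
tool_rot: [0.015, 1.0, 0.001, 0.002]
ft_force: [0.6, -0.5, 0.9]
grip_width: 0.0499
grasp_force: 0.0
handle (164, array([0.6452, 0.3439, 0.1397]), array([645.1, 343.9]), array([16.9, 72.1]), 87.7)
cap None bar (302, array([0.5485, 0.0118, 0.1134]), array([550.7,  11.9]), array([99.8, 59.5]), 2.36)
handle (3536, array([0.5505, 0.3477, 0.1384]), array([584.4, 348.3]), array([ 16.2, 195.6]), 88.46)
```

View pics/t4.png

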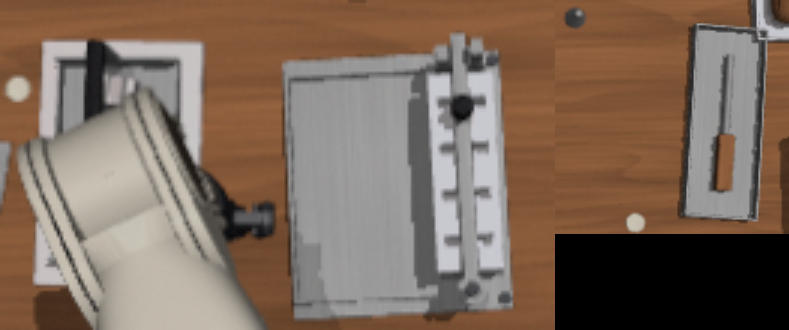

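The basket sits in the middle of the board at (120,150), no plug is left on the stand at (360,190), the bar is in its notch, and the drift lies flat in the tray at (725,125).

```bash
python3 -c "
from workcell import workorder
print(workorder.job_done())"
```

```text
the job is handed in; nothing more can be done
None
```

The job is handed in after about 53 s of robot time: the bar is locked in its notch, the sanitiser cap was pressed fully down and let up, all four plugs were pushed into the basket, the drift lies flat in the steel tray, and the basket is back in the middle of its board. `job_done()` returned no verdict.

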